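Heft the screw boxes and push the full ones home

TASK

Find out which of the three screw boxes in the rack are full: take a box by its handle and raise that end a little, a centimetre or so with its back end still resting in the rack, and feel the weight. Push every full box back along its lane until it is fully home against the stop board, and leave every nearly empty one standing where it is, for refilling. Work gently: no lifting a box out, tipping it up steeply, letting its end drop, or ramming it, and leave everything else on the bench alone.

Things in the scene. Friction and masses are not known exactly. Their poses are not given: they have to be found in the camera images.
- rack: Plywood lane rack fixed to the bench, 270 deep x 414 wide (all sizes in mm); origin under its centre, x towards its stop board (away from the robot), z up. Base board 12 thick, x -135 to 135, on which the boxes slide. Runners 12 wide, 42 high over the bench, at y -195, -65, 65, 195: three lanes 118 wide centred at y 130, 0, -130, open in front. Stop board: face at x 120, top 72 over the bench.
- box_left: Shut plywood screw box in the left lane, 160 long (x) x 110 wide x 80 high; origin under its centre, x towards its back end (facing the stop board). Its contents stay put and its weight acts at its middle. In all, a full box weighs 0.76-0.93 kg, a nearly empty one 0.31-0.39 kg; they look the same. Of the three boxes in the rack, one or two are full.
- box_left_handle (a point): Middle of the grip bar of that box's fixed steel D handle: a level round bar 8 thick along the box's y, 90 long between its legs, 42 in front of the box's front face (38 free between them), so 122 in front of the box's centre and 202 from its back end; 55 above its underside. Axes as the box's.
- box_middle: Shut plywood screw box in the middle lane, 160 long (x) x 110 wide x 80 high; origin under its centre, x towards its back end (facing the stop board). Its contents stay put and its weight acts at its middle. In all, a full box weighs 0.76-0.93 kg, a nearly empty one 0.31-0.39 kg; they look the same. Of the three boxes in the rack, one or two are full.
- box_middle_handle (a point): Middle of the grip bar of that box's fixed steel D handle: a level round bar 8 thick along the box's y, 90 long between its legs, 42 in front of the box's front face (38 free between them), so 122 in front of the box's centre and 202 from its back end; 55 above its underside. Axes as the box's.
- box_right: Shut plywood screw box in the right lane, 160 long (x) x 110 wide x 80 high; origin under its centre, x towards its back end (facing the stop board). Its contents stay put and its weight acts at its middle. In all, a full box weighs 0.76-0.93 kg, a nearly empty one 0.31-0.39 kg; they look the same. Of the three boxes in the rack, one or two are full.
- box_right_handle (a point): Middle of the grip bar of that box's fixed steel D handle: a level round bar 8 thick along the box's y, 90 long between its legs, 42 in front of the box's front face (38 free between them), so 122 in front of the box's centre and 202 from its back end; 55 above its underside. Axes as the box's.
- box_spare: A fourth such screw box standing apart on a 12 mm board at the left of the bench; not part of the job. Origin at the centre of its underside.
- offcut: Bystander: wooden offcut 90 x 45 x 18, in front of the rack; origin under its centre.
- screwdriver: Bystander: screwdriver 200 long lying in front of the rack; origin under its middle.
- mallet: Bystander: joiner's mallet on its side, 290 long, head 120 x 60 x 75, right of the rack; origin at bench level under the handle.
- glue: Bystander: glue bottle, 60 across, 150 high, right of the rack; origin under its centre.
- sanding_block: Bystander: cork block 110 x 65 x 35, left of the rack; origin under its centre.
- square: Bystander: try square, stock 80, blade 160, 16 high, lying left of the rack; origin under the stock.

How it is judged:
On the way:
1. a box in the rack is hefted: its handle end is raised (5 mm or more at the handle) while its back end still rests in the rack (((angle between box_left's own z axis and vertical above 0.025 rad and contact force between box_left and rack above 0.3 N) or (angle between box_middle's own z axis and vertical above 0.025 rad and contact force between box_middle and rack above 0.3 N) or (angle between box_right's own z axis and vertical above 0.025 rad and contact force between box_right and rack above 0.3 N))), for 0.2 s.
At the end, for the whole second after the job is handed in: Every full box rests level in its lane with its back within 5 mm of the stop board; every nearly empty box rests level within 20 mm of where it stood; all at rest (linear speed of each of box_left, box_middle, box_right below 0.01 m/s and angle between each of box_left, box_middle, box_right's own z axis and vertical below 0.02 rad and ((contact force between box_left and rack above 5.5 N and x of box_left in the frame of rack between 0.035 and 0.045 m) or (contact force between box_left and rack between 1.5 and 5.5 N and distance of box_left from where it was at the start of the episode below 0.02 m)) and ((contact force between box_middle and rack above 5.5 N and x of box_middle in the frame of rack between 0.035 and 0.045 m) or (contact force between box_middle and rack between 1.5 and 5.5 N and distance of box_middle from where it was at the start of the episode below 0.02 m)) and ((contact force between box_right and rack above 5.5 N and x of box_right in the frame of rack between 0.035 and 0.045 m) or (contact force between box_right and rack between 1.5 and 5.5 N and distance of box_right from where it was at the start of the episode below 0.02 m))); the robot touches nothing.
It fails at once if a box is tipped more than 0.2 rad or lifted out (its underside's centre more than 25 mm up from the rack's base board) (angle between any of box_left, box_middle, box_right's own z axis and vertical above 0.2 rad or height (world z) of any of box_left, box_middle, box_right above 0.037 m).
It fails at once if a box's raised end is let drop (it turns faster than 1.5 rad/s) instead of being set down (angular speed of any of box_left, box_middle, box_right above 1.5 rad/s).
It fails at once if a box is banged down or rammed: more than 60 N between it and the rack (contact force between any of box_left, box_middle, box_right and rack above 60 N).
It fails at once if the spare box or another bystander is moved more than 20 mm (distance of any of box_spare, offcut, screwdriver, mallet, glue, sanding_block, square from where it was at the start of the episode above 0.02 m).
It also fails if it takes over 64 s, if anything falls off the work surface, if the arm or the gripper's body presses on something with over 40 N, if the wrist force passes 120 N, or if a joint passes its speed limit or range.

ROBOT

A 6-joint arm with a two-finger parallel gripper is mounted at the origin on the work surface. World frame = base frame: x ahead of the robot, y to its left, z up, the work surface at z = 0. Lengths are in m, angles in rad, forces in N, time in s.
With the tool pointing down it reaches from about 0.375 to 0.9 m from the base axis. Payload 3.1 kg.
Tool frame: the origin (TCP) lies at the very end of the fingers, on their centre line; the grasp point (between the pads) lies 19 mm behind it; z points along the fingers, y is the direction in which the jaws open and shut (so a half turn about z gives the same grasp; the last joint's range is limited). The gripper opens to 85 mm and grips with 20 to 120 N. Pads are 22 mm wide; open, the fingers measure 114 mm over their backs; the gripper's body (76 mm by 85 mm) begins 54 mm behind the grasp point. The pads swing forward as they close: fully open they stand 13 mm farther back than shut.
Start: joints at [-1.48, 0.527, 1.433, -0, 1.181, -0.178], TCP at [0.167, -0.602, 0.231] pointing down, gripper open.
Joint ranges: [-3.08, 3.08], [-0.75, 2.2], [0.22, 2.44], [-1.43, 4.57], [0, 2.65], [-2.85, 2.85]. Speed limits (rad/s): [2.79, 2.79, 3.14, 3.14, 3.14, 3.14].

INTERFACE

Orientations are given as a unit quaternion [x, y, z, w].
In Python, from station import manip gives the robot as it stands. The module is installed in compiled form; this text tells all that it offers.
- The arm moves only by the tool send_rows, never from a script. Its argument "commands" is a list of rows, each an object with "delta_pos": the shift along the world's x, y, z in cm, a list of three; "yaw": the turn about the world's z in rad. A call has 1 to 10 rows; each row shifts and turns the pose as measured when the row begins; what a row does not reach is not made up. A row lasts 1/8 s, in which the tool goes at most 62.5 mm and 10.7 degrees, less where a joint would pass 70% of its speed; a pose out of reach is approached as far as the arm can. A call is refused whole if a number of a shift passes 6.25 or a number of a turn 0.188, either way. A call with a gripper value outside its range is refused whole. "grip" is the closure, from -1 (fully open) to 1 (shut), set as the call begins (left out, the last holds). The fingers move at their own pace and stop on an object; "force" is the grip in N (left out, the last holds). Time passes only in rows, so rows that do not move let the fingers close. It gives the time, the measured TCP pose, the force and the opening at its end, in the units of the state.
- manip.sense(): the state, without advancing time (a new reading comes with each control period).
- manip.snapshot(name): name is "scene" or "top" or "wrist"; returns the picture (400x640x3 uint8, blue, green, red); there is no depth.
- manip.get_calibration(name): a dict with "fx", "fy", "cx", "cy" (pixels), "world_to_cam" (4x4, takes a point from world to camera coordinates); the wrist camera has in their place "mount" (4x4, takes a point from camera to tool coordinates, whose origin is the TCP and whose axes are the flange's). Camera axes: x right, y down, z forward; pixel columns grow to the right and rows downward; lengths in m; the calibration is good to about 2 mm. The wrist camera is an equidistant fisheye: a pixel r from the principal point sees the ray r / f radians off the axis. A picture is of the moment at which its call begins: read the wrist's pose just before it. get_calibration takes no time and is no camera call.
- manip.sign_off(): hands the job in, once; it reports no verdict.
The state is a dict: "t": time; "q": joint angles; "qd": joint speeds; "tau": joint torques, N m; "tcp_pos": TCP position; "tool_rot": TCP orientation; "force": force on the tool from outside, world axes, zero at the start; "ft_torque": the same for the moment, N m; "finger_gap": opening from 0.0 (shut) to 1.0 (fully open).
Only numpy, scipy, OpenCV 4.12 (cv2) and the standard library are available. Lean on these libraries where they do the work, as an engineer would, in place of code of your own. Each camera call takes 0.05 s, during which the arm holds its last target. There are 200 camera calls.

## Working session

There is one attempt and no reset: what is moved stays moved. The work goes in short steps, Python scripts to look and compute and a tool call to move; the robot and the scene stay as the last step left them, time stands still between calls to the robot, and variables do not carry over. Pictures are saved under pics/ and viewed, about 8 in all and at most 12, crops included, and the job is handed in when it is done.

Besides the shell and the picture viewer there is one more tool, called after ">>>" by a JSON object that holds its "api" and its "payload". send_rows: Moves the arm, as the interface text tells. Its arguments: {"type":"object","properties":{"commands":{"type":"array","items":{"type":"object","properties":{"delta_pos":{"type":"array","items":{"type":"number"}},"yaw":{"type":"number"}}}},"grip":{"type":"number"},"force":{"type":"number"}},"required":["commands"]}

```bash
mkdir -p pics; python3 - <<'E'
from station import manip
import cv2,numpy as np
np.set_printoptions(precision=4,suppress=True)
print(manip.sense())
for n in ("scene","top"):
    cv2.imwrite(f"pics/{n}0.png",manip.snapshot(n)); print(n,manip.get_calibration(n))
print(manip.get_calibration("wrist"))
E
```

```text
{'t': 0.0, 'q': array([-1.4795,  0.5284,  1.4339,  0.    ,  1.1814, -0.1785]), 'qd': array([-0.0001,  0.0002, -0.0005,  0.0002, -0.0001, -0.0007]), 'tau': array([ -0.0009, -44.2349, -17.8024,  -0.0003,   0.0084,   0.    ]), 'tcp_pos': array([ 0.1665, -0.6017,  0.2303]), 'tool_rot': array([ 0.9909,  0.1345,  0.0001, -0.0011]), 'force': array([ 0.2749,  0.7018, -0.7686]), 'ft_torque': array([-0.0546,  0.0114,  0.0076]), 'finger_gap': 1.0055112460629396}
scene {'fx': 477.33152035930465, 'fy': 477.33152035930465, 'cx': 318.59039678959834, 'cy': 201.39570011660604, 'world_to_cam': array([[ 0.7994,  0.6008,  0.0057, -0.4563],
       [ 0.3873, -0.508 , -0.7694, -0.1326],
       [-0.4594,  0.6172, -0.6388,  1.6335],
       [ 0.    ,  0.    ,  0.    ,  1.    ]])}
top {'fx': 428.6620546482582, 'fy': 428.6620546482582, 'cx': 325.29210192630023, 'cy': 203.0748802023296, 'world_to_cam': array([[ 0.0127, -0.9996, -0.0248,  0.057 ],
       [-0.9979, -0.0111, -0.0635,  0.5354],
       [ 0.0632,  0.0255, -0.9977,  1.3867],
       [ 0.    ,  0.    ,  0.    ,  1.    ]])}
{'fx': 309.70691628693146, 'fy': 309.70691628693146, 'cx': 315.9257142974721, 'cy': 206.1049258733239, 'mount': array([[ 0.0001, -0.9658, -0.2594,  0.0652],
       [ 1.    ,  0.0002, -0.0004,  0.0001],
       [ 0.0004, -0.2594,  0.9658, -0.1429],
       [ 0.    ,  0.    ,  0.    ,  1.    ]])}
```

View pics/top0.png

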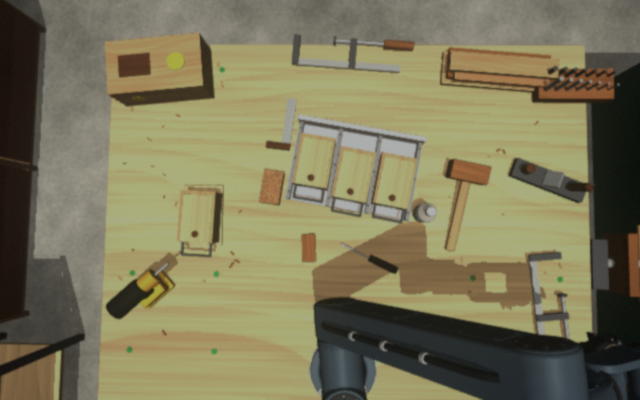

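View pics/scene0.png

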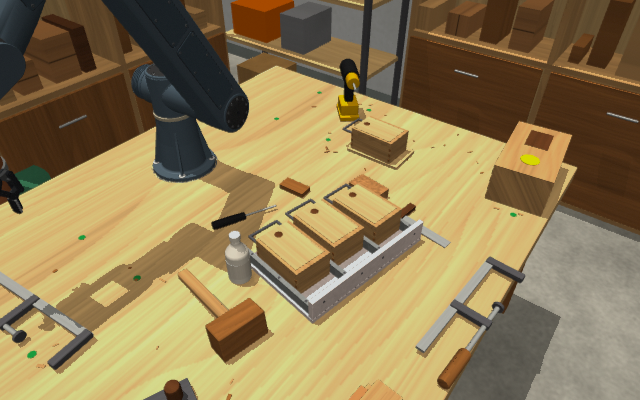

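The top view shows the rack at about (290–425, 115–220), slightly turned, with the handles on its near side at rows ~195–215. The glue bottle is at (425, 211), close to the right lane. I'll enlarge the rack.

```bash
python3 - <<'E'
import cv2
a=cv2.imread("pics/top0.png")[105:230,280:440]
cv2.imwrite("pics/topcrop.png",cv2.resize(a,None,fx=4.8,fy=4.8,interpolation=cv2.INTER_CUBIC))
E
```

```text
(no output)
```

View pics/topcrop.png

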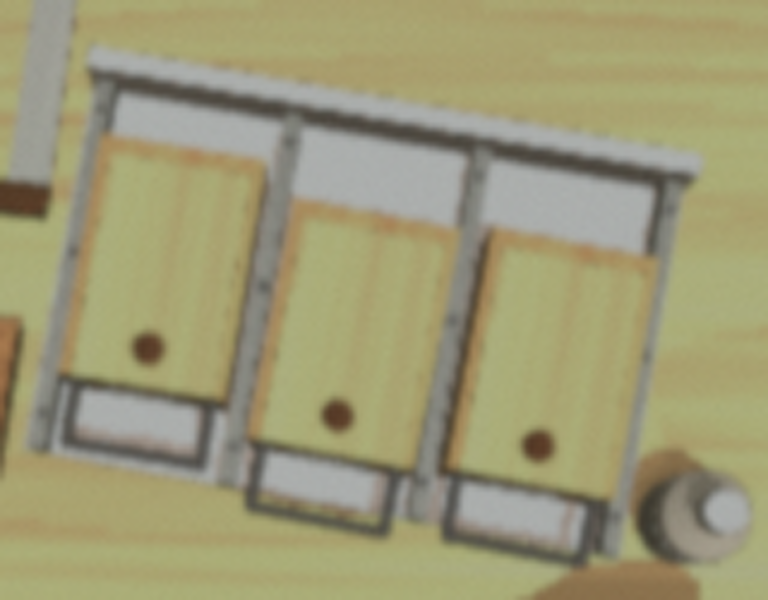

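The crop shows the three lids, their handle bars and the stop board's top edge clearly. The bars run (68,440)–(203,463), (250,503)–(387,530) and (446,535)–(586,560) in crop pixels. I'll cast these points.

```bash
cat >h.py <<'E'
import numpy as np
from station import manip
np.set_printoptions(precision=4,suppress=True)
def cast(uv,z,cam="top"):
    c=manip.get_calibration(cam); M=np.array(c["world_to_cam"]); R,t=M[:3,:3],M[:3,3]
    uv=np.atleast_2d(uv).astype(float)
    d=np.c_[(uv[:,0]-c["cx"])/c["fx"],(uv[:,1]-c["cy"])/c["fy"],np.ones(len(uv))]@R
    o=-R.T@t
    return o+d*((z-o[2])/d[:,2])[:,None]
def crop(p): return (np.atleast_2d(p)+.5)/4.8-.5+[280,105]
E
python3 - <<'E'
from h import *
L={'left':[(103,137),(265,160),(225,403),(60,375)],'middle':[(290,202),(460,230),(418,470),(250,440)],'right':[(490,230),(655,258),(610,498),(445,468)]}
H={'left':[(68,440),(203,463)],'middle':[(250,503),(387,530)],'right':[(446,535),(586,560)]}
S=cast(crop([(92,72),(695,178)]),.072); d=S[1]-S[0]
print('stop',S,np.hypot(*d[:2]),'yaw',np.arctan2(d[0],-d[1]))
for k in L:
    P=cast(crop(L[k]),.092); h=cast(crop(H[k]),.067)
    c=P.mean(0); ax=(P[0]+P[1]-P[2]-P[3])/2; y=np.arctan2(ax[1],ax[0])
    dh=h[1]-h[0]
    print(k,'c',c,'len',np.hypot(*ax[:2]),'yaw',y,'h',h.mean(0),np.hypot(*dh[:2]),np.arctan2(dh[0],-dh[1]),'h from lid',c[:2]-.122*np.array([np.cos(y),np.sin(y)]))
E
```

```text
stop [[ 0.7974  0.1502  0.072 ]
 [ 0.7291 -0.2487  0.072 ]] 0.40471372801747263 yaw -0.16958227208366006
left c [0.6628 0.0997 0.092 ] len 0.16000838331714534 yaw -0.15536359998409918 h [0.5449 0.1177 0.067 ] 0.0905273154109708 -0.15793350793528155 h from lid [0.5423 0.1186]
middle c [ 0.6203 -0.025   0.092 ] len 0.1581330463114112 yaw -0.1600214295248635 h [ 0.5034 -0.0033  0.067 ] 0.09161387615800773 -0.18325583155584826 h from lid [ 0.4998 -0.0055]
right c [ 0.6033 -0.1512  0.092 ] len 0.1581185537481243 yaw -0.18163431996463575 h [ 0.4846 -0.1327  0.067 ] 0.09267827608055534 -0.16541187160868367 h from lid [ 0.4833 -0.1292]
```

>>> {"api": "send_rows", "payload": {"commands": [{"delta_pos": [3.17, 4.7, 0], "yaw": 0.113}, {"delta_pos": [3.17, 4.7, 0], "yaw": 0.113}, {"delta_pos": [3.17, 4.7, 0], "yaw": 0.113}, {"delta_pos": [3.17, 4.7, 0], "yaw": 0.113}, {"delta_pos": [3.17, 4.7, 0], "yaw": 0.113}, {"delta_pos": [3.17, 4.7, 0], "yaw": 0.113}, {"delta_pos": [3.17, 4.7, 0], "yaw": 0.113}, {"delta_pos": [3.17, 4.7, 0], "yaw": 0.113}, {"delta_pos": [3.17, 4.7, 0], "yaw": 0.113}, {"delta_pos": [3.17, 4.7, 0], "yaw": 0.113}], "grip": 0.3, "force": 30}}

```text
t: 1.35
tcp_pos: [0.4878, -0.1197, 0.2273]
tool_rot: [0.756, 0.655, -0.0, -0.001]
force: [-0.1, -0.8, 0.4]
finger_gap: 0.353
```

>>> {"api": "send_rows", "payload": {"commands": [{"delta_pos": [-0.4, -1.1, -3], "yaw": -0.025}, {"delta_pos": [0, 0, -4]}, {"delta_pos": [0, 0, -1.3]}, {"delta_pos": [0, 0, 0]}]}}

```text
validation failed for argument at $.co...
```

```bash
python3 - <<'E'
from h import *
import cv2
s=manip.sense();print(s['tcp_pos'],s['tool_rot'],s['finger_gap'])
cv2.imwrite("pics/w1.png",manip.snapshot("wrist"))
E
```

```text
[ 0.4878 -0.1197  0.2273] [ 0.756   0.6546 -0.0002 -0.0014] 0.35324063523359733
```

View pics/w1.png

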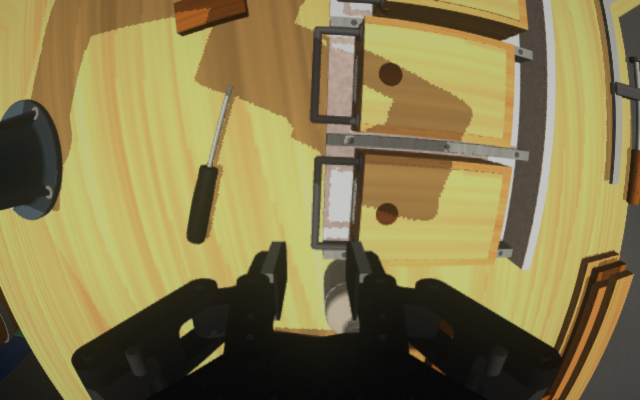

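The wrist picture shows the middle bar at about (319,30)–(315,121) and the right bar at (319,158)–(316,247). The move was refused because a row lacked "yaw". I'll cast these two bars.

```bash
cat >>h.py <<'E'
from scipy.spatial.transform import Rotation as Ro
def wcast(uv,z,pos,rot):
    c=manip.get_calibration("wrist"); m=np.array(c["mount"]); R=Ro.from_quat(rot).as_matrix()
    uv=np.atleast_2d(uv).astype(float)-[c["cx"],c["cy"]]
    th=np.hypot(*uv.T)/c["fx"]; u=uv/np.hypot(*uv.T)[:,None]
    d=np.c_[u*np.sin(th)[:,None],np.cos(th)]@(R@m[:3,:3]).T
    o=np.array(pos)+R@m[:3,3]
    return o+d*((z-o[2])/d[:,2])[:,None]
E
python3 - <<'E'
from h import *
p=[ 0.4878,-0.1197,0.2273];q=[0.756,0.6546,-0.0002,-0.0014]
for n,a in dict(mid=[(319,30),(315,121)],right=[(319,158),(316,247)]).items():
    P=wcast(a,.067,p,q);d=P[1]-P[0];print(n,P.mean(0),np.hypot(*d[:2]),np.arctan2(d[0],-d[1]))
E
```

```text
mid [ 0.5047 -0.0054  0.067 ] 0.09226720910081862 -0.18560085068891513
right [ 0.4867 -0.1334  0.067 ] 0.09362131729846812 -0.1748356738503323
```

>>> {"api": "send_rows", "payload": {"commands": [{"delta_pos": [-0.18, -1.33, -3], "yaw": -0.027}, {"delta_pos": [0, 0, -4], "yaw": 0}, {"delta_pos": [0, 0, -1.5], "yaw": 0}, {"delta_pos": [0, 0, 0], "yaw": 0}]}}

```text
t: 1.9
tcp_pos: [0.4902, -0.1244, 0.1401]
tool_rot: [0.761, 0.649, 0.003, -0.001]
force: [-0.8, 0.0, -0.6]
finger_gap: 0.35
```

>>> {"api": "send_rows", "payload": {"commands": [{"delta_pos": [-0.42, -0.86, 0], "yaw": -0.012}, {"delta_pos": [0, 0, 0], "yaw": 0}, {"delta_pos": [0, 0, 0], "yaw": 0}]}}

```text
t: 2.28
tcp_pos: [0.4865, -0.1347, 0.1418]
tool_rot: [0.765, 0.644, 0.003, 0.0]
force: [0.6, 0.3, -0.3]
finger_gap: 0.352
```

>>> {"api": "send_rows", "payload": {"commands": [{"delta_pos": [0, 0.1, -2.5], "yaw": 0}, {"delta_pos": [0, 0, -2.5], "yaw": 0}, {"delta_pos": [0, 0, -2], "yaw": 0}, {"delta_pos": [0, 0, -1.5], "yaw": 0}, {"delta_pos": [0, 0, -0.7], "yaw": 0}, {"delta_pos": [0, 0, 0], "yaw": 0}]}}

```text
t: 3.02
tcp_pos: [0.4898, -0.1357, 0.0508]
tool_rot: [0.765, 0.644, 0.005, 0.005]
force: [1.0, -0.6, -0.8]
finger_gap: 0.353
```

>>> {"api": "send_rows", "payload": {"commands": [{"delta_pos": [-0.35, 0.2, -0.2], "yaw": 0}, {"delta_pos": [0, 0, 0], "yaw": 0}, {"delta_pos": [0, 0, 0], "yaw": 0}]}}

```text
t: 3.4
tcp_pos: [0.4869, -0.1338, 0.0501]
tool_rot: [0.765, 0.644, 0.006, 0.006]
force: [0.8, 0.6, 0.1]
finger_gap: 0.348
```

```bash
cat >>h.py <<'E'
def avg(n=8):
    F=[]
    for i in range(n):
        manip.snapshot("top"); s=manip.sense(); F.append(np.r_[s['force'],s['ft_torque'],s['tau'][1:3]])
    F=np.array(F); print('t',s['t'],'tcp',s['tcp_pos'],'rot',s['tool_rot'],'gap',s['finger_gap']); print('F',F.mean(0),'sd',F.std(0)[:3])
E
python3 -c "
from h import *
avg()"
```

```text
t 3.8 tcp [ 0.4867 -0.1338  0.0496] rot [0.7653 0.6437 0.0058 0.0059] gap 0.3498188778165572
F [  0.35     0.0304   0.2978  -0.025    0.007    0.0053 -39.4407  -6.9249] sd [0.5363 0.3867 0.403 ]
```

>>> {"api": "send_rows", "payload": {"commands": [{"delta_pos": [0, 0, 0], "yaw": 0}, {"delta_pos": [0, 0, 0], "yaw": 0}, {"delta_pos": [0, 0, 0], "yaw": 0}, {"delta_pos": [0, 0, 0], "yaw": 0}], "grip": 1, "force": 30}}

```text
t: 4.3
tcp_pos: [0.4866, -0.1338, 0.0497]
tool_rot: [0.765, 0.643, 0.006, 0.006]
force: [0.0, -0.4, 0.3]
finger_gap: 0.081
```

>>> {"api": "send_rows", "payload": {"commands": [{"delta_pos": [0.05, -0.01, 0.2], "yaw": 0}, {"delta_pos": [0.05, -0.01, 0.2], "yaw": 0}, {"delta_pos": [0.05, -0.01, 0.2], "yaw": 0}, {"delta_pos": [0.05, -0.01, 0.2], "yaw": 0}, {"delta_pos": [0.05, -0.01, 0.2], "yaw": 0}, {"delta_pos": [0, 0, 0], "yaw": 0}, {"delta_pos": [0, 0, 0], "yaw": 0}]}}

```text
t: 5.18
tcp_pos: [0.4895, -0.1344, 0.06]
tool_rot: [0.765, 0.643, 0.006, 0.006]
force: [1.2, -0.4, -1.9]
finger_gap: 0.082
```

```bash
python3 -c "
from h import *
avg(10)"
```

```text
t 5.675 tcp [ 0.4895 -0.1344  0.06  ] rot [0.7655 0.6434 0.0058 0.0058] gap 0.08036814520562366
F [  0.5407  -0.2226  -1.6063  -0.043    0.0238  -0.0619 -40.1861  -7.4827] sd [0.3512 0.6624 0.4343]
```

>>> {"api": "send_rows", "payload": {"commands": [{"delta_pos": [-0.05, 0.01, -0.15], "yaw": 0}, {"delta_pos": [-0.05, 0.01, -0.15], "yaw": 0}, {"delta_pos": [0, 0, 0], "yaw": 0}]}}

```text
t: 6.05
tcp_pos: [0.4884, -0.1342, 0.0567]
tool_rot: [0.766, 0.643, 0.006, 0.006]
force: [-0.5, -0.5, -2.1]
finger_gap: 0.079
```

```bash
python3 -c "
from h import *
avg(10)"
```

```text
t 6.55 tcp [ 0.4885 -0.1342  0.0569] rot [0.7655 0.6434 0.0058 0.0059] gap 0.07922056745520002
F [  0.4175  -0.3169  -1.9582  -0.0473   0.0375  -0.0572 -40.1992  -7.364 ] sd [0.3886 0.5295 0.5802]
```

>>> {"api": "send_rows", "payload": {"commands": [{"delta_pos": [-0.04, 0.01, -0.15], "yaw": 0}, {"delta_pos": [-0.04, 0.01, -0.15], "yaw": 0}, {"delta_pos": [-0.04, 0.01, -0.15], "yaw": 0}, {"delta_pos": [-0.04, 0, -0.15], "yaw": 0}, {"delta_pos": [-0.02, 0, -0.1], "yaw": 0}, {"delta_pos": [0, 0, -0.06], "yaw": 0}, {"delta_pos": [0, 0, 0], "yaw": 0}]}}

```text
t: 7.42
tcp_pos: [0.4864, -0.1339, 0.0497]
tool_rot: [0.766, 0.643, 0.006, 0.006]
force: [-0.5, -0.3, -1.9]
finger_gap: 0.082
```

>>> {"api": "send_rows", "payload": {"commands": [{"delta_pos": [0, 0, -0.08], "yaw": 0}, {"delta_pos": [0, 0, 0], "yaw": 0}]}}

```text
t: 7.68
tcp_pos: [0.4865, -0.1339, 0.0497]
tool_rot: [0.765, 0.643, 0.006, 0.006]
force: [0.5, -0.8, -0.9]
finger_gap: 0.079
```

```bash
python3 -c "
from h import *
avg(10)"
```

```text
t 8.175 tcp [ 0.4864 -0.1339  0.0496] rot [0.7654 0.6435 0.0059 0.0063] gap 0.07869948955079754
F [ -0.7442   0.3245   4.2615   0.0246   0.091   -0.0539 -37.4502  -6.7882] sd [0.4246 0.409  0.8357]
```

>>> {"api": "send_rows", "payload": {"commands": [{"delta_pos": [0, 0, 0], "yaw": 0}, {"delta_pos": [0, 0, 0], "yaw": 0}, {"delta_pos": [0, 0, 2], "yaw": 0}, {"delta_pos": [0, 0, 3.5], "yaw": 0}, {"delta_pos": [0, 0, 3], "yaw": 0}, {"delta_pos": [0.4, 4, 0], "yaw": 0}, {"delta_pos": [0.6, 5, 0], "yaw": 0}, {"delta_pos": [0.4, 3, 0], "yaw": 0}, {"delta_pos": [0, 0.5, 0], "yaw": 0}, {"delta_pos": [0, 0, 0], "yaw": 0}], "grip": 0.3}}

```text
t: 9.43
tcp_pos: [0.5001, -0.0066, 0.1345]
tool_rot: [0.766, 0.643, 0.005, 0.005]
force: [0.2, -0.8, 0.2]
finger_gap: 0.349
```

>>> {"api": "send_rows", "payload": {"commands": [{"delta_pos": [0.1, 0.1, -2.5], "yaw": 0}, {"delta_pos": [0, 0, -2.5], "yaw": 0}, {"delta_pos": [0, 0, -2], "yaw": 0}, {"delta_pos": [0, 0, -1.2], "yaw": 0}, {"delta_pos": [0, 0, -0.4], "yaw": 0}, {"delta_pos": [0, 0, 0], "yaw": 0}, {"delta_pos": [0, 0, 0], "yaw": 0}]}}

```text
t: 10.3
tcp_pos: [0.5033, -0.0123, 0.0468]
tool_rot: [0.768, 0.64, 0.006, 0.008]
force: [-0.6, 0.2, 1.1]
finger_gap: 0.346
```

```bash
python3 -c "
from h import *
avg(10)"
```

```text
t 10.8 tcp [ 0.5029 -0.012   0.0463] rot [0.7678 0.6406 0.006  0.0072] gap 0.34940992720648034
F [ -0.3603  -0.2996  -0.0967  -0.0107  -0.01    -0.0046 -39.3471  -6.6742] sd [0.3268 0.4562 0.4576]
```

>>> {"api": "send_rows", "payload": {"commands": [{"delta_pos": [0.1, 0.6, 0.35], "yaw": 0}, {"delta_pos": [0, 0, 0], "yaw": 0}]}}

```text
t: 11.05
tcp_pos: [0.504, -0.0055, 0.0501]
tool_rot: [0.768, 0.641, 0.006, 0.007]
force: [-0.2, -0.5, 0.7]
finger_gap: 0.349
```

>>> {"api": "send_rows", "payload": {"commands": [{"delta_pos": [0, 0, 0], "yaw": 0}, {"delta_pos": [0, 0, 0], "yaw": 0}, {"delta_pos": [0, 0, 0], "yaw": 0}, {"delta_pos": [0, 0, 0], "yaw": 0}], "grip": 1, "force": 30}}

```text
t: 11.55
tcp_pos: [0.5039, -0.0053, 0.0502]
tool_rot: [0.768, 0.641, 0.006, 0.007]
force: [0.3, 0.4, 0.9]
finger_gap: 0.078
```

```bash
python3 -c "
from h import *
avg(6)"
```

```text
t 11.85 tcp [ 0.5039 -0.0053  0.0502] rot [0.7678 0.6406 0.006  0.0072] gap 0.08129563148621662
F [ -0.4346   0.1143   0.86     0.066    0.0212   0.0005 -38.9588  -6.8932] sd [0.5233 0.323  0.3089]
```

>>> {"api": "send_rows", "payload": {"commands": [{"delta_pos": [0.05, -0.01, 0.2], "yaw": 0}, {"delta_pos": [0.05, -0.01, 0.2], "yaw": 0}, {"delta_pos": [0.05, -0.01, 0.2], "yaw": 0}, {"delta_pos": [0.05, -0.01, 0.2], "yaw": 0}, {"delta_pos": [0.05, -0.01, 0.2], "yaw": 0}, {"delta_pos": [0, 0, 0], "yaw": 0}, {"delta_pos": [0, 0, 0], "yaw": 0}]}}

```text
t: 12.72
tcp_pos: [0.5067, -0.0062, 0.0604]
tool_rot: [0.768, 0.641, 0.006, 0.007]
force: [0.3, -0.4, -2.0]
finger_gap: 0.077
```

```bash
python3 -c "
from h import *
avg(10)"
```

```text
t 13.225 tcp [ 0.5068 -0.0061  0.0603] rot [0.7679 0.6406 0.0059 0.0072] gap 0.0802639013352906
F [  0.7109  -0.3224  -2.1149  -0.0265  -0.0168  -0.0298 -40.1847  -7.4376] sd [0.4731 0.2639 0.3828]
```

>>> {"api": "send_rows", "payload": {"commands": [{"delta_pos": [-0.05, 0.01, -0.15], "yaw": 0}, {"delta_pos": [-0.05, 0.01, -0.15], "yaw": 0}, {"delta_pos": [0, 0, 0], "yaw": 0}]}}

```text
t: 13.6
tcp_pos: [0.5057, -0.0059, 0.0571]
tool_rot: [0.768, 0.641, 0.006, 0.007]
force: [0.3, -1.2, -2.2]
finger_gap: 0.079
```

```bash
python3 -c "
from h import *
avg(10)"
```

```text
t 14.1 tcp [ 0.5058 -0.006   0.0573] rot [0.7678 0.6406 0.0059 0.0073] gap 0.08001902003051727
F [  0.5451  -0.0861  -1.917   -0.026    0.0097  -0.0192 -40.1996  -7.312 ] sd [0.5324 0.4667 0.5391]
```

>>> {"api": "send_rows", "payload": {"commands": [{"delta_pos": [-0.04, 0.01, -0.15], "yaw": 0}, {"delta_pos": [-0.04, 0.01, -0.15], "yaw": 0}, {"delta_pos": [-0.04, 0.01, -0.15], "yaw": 0}, {"delta_pos": [-0.04, 0, -0.15], "yaw": 0}, {"delta_pos": [-0.02, 0, -0.1], "yaw": 0}, {"delta_pos": [0, 0, -0.06], "yaw": 0}, {"delta_pos": [0, 0, -0.08], "yaw": 0}, {"delta_pos": [0, 0, -0.05], "yaw": 0}, {"delta_pos": [0, 0, 0], "yaw": 0}]}}

```text
t: 15.22
tcp_pos: [0.5038, -0.0056, 0.0502]
tool_rot: [0.768, 0.641, 0.006, 0.008]
force: [0.3, -0.1, -1.9]
finger_gap: 0.07
```

```bash
python3 -c "
from h import *
avg(6)"
```

```text
t 15.525 tcp [ 0.5038 -0.0056  0.0502] rot [0.7677 0.6407 0.0062 0.0078] gap 0.07867351985450215
F [ -0.7649  -0.2977   1.7011  -0.0328   0.0612  -0.011  -38.4703  -6.9633] sd [0.5208 0.5834 0.5801]
```

>>> {"api": "send_rows", "payload": {"commands": [{"delta_pos": [0, 0, 0], "yaw": 0}, {"delta_pos": [0, 0, 0], "yaw": 0}, {"delta_pos": [0, 0, 2], "yaw": 0}, {"delta_pos": [0, 0, 3.5], "yaw": 0}, {"delta_pos": [0, 0, 3], "yaw": 0}, {"delta_pos": [1.3, 4, 0], "yaw": 0}, {"delta_pos": [1.5, 5, 0], "yaw": 0}, {"delta_pos": [1.1, 3.2, 0], "yaw": 0}, {"delta_pos": [0, 0, 0], "yaw": 0}, {"delta_pos": [0, 0, 0], "yaw": 0}], "grip": 0.3}}

```text
t: 16.77
tcp_pos: [0.5437, 0.1189, 0.137]
tool_rot: [0.768, 0.64, 0.006, 0.008]
force: [-1.0, 0.1, -0.2]
finger_gap: 0.349
```

```bash
python3 - <<'E'
from h import *
import cv2
s=manip.sense();print(s['tcp_pos'],s['tool_rot'],s['finger_gap'])
cv2.imwrite("pics/w2.png",manip.snapshot("wrist"))
E
```

```text
[0.5437 0.1189 0.137 ] [0.7683 0.64   0.0064 0.0078] 0.3489957379463662
```

View pics/w2.png

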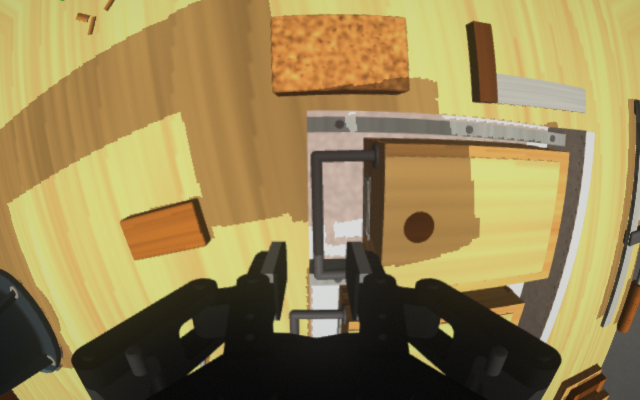

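The left bar sits at (316,157)–(319,273), midway between the fingers in columns.

```bash
python3 - <<'E'
from h import *
P=wcast([(316,157),(319,273)],.067,[0.5437,0.1189,0.137],[0.7683,0.64,0.0064,0.0078]);d=P[1]-P[0];print(P.mean(0),np.hypot(*d[:2]),np.arctan2(d[0],-d[1]))
E
```

```text
[0.5458 0.1176 0.067 ] 0.0882776741619971 -0.15545941847231085
```

>>> {"api": "send_rows", "payload": {"commands": [{"delta_pos": [0.05, 0.1, -2.5], "yaw": 0}, {"delta_pos": [0, 0, -2.5], "yaw": 0}, {"delta_pos": [0, 0, -2], "yaw": 0}, {"delta_pos": [0, 0, -1.1], "yaw": 0}, {"delta_pos": [0, 0, -0.4], "yaw": 0}, {"delta_pos": [0, 0, 0], "yaw": 0}, {"delta_pos": [0, 0, 0], "yaw": 0}]}}

```text
t: 17.7
tcp_pos: [0.5443, 0.1136, 0.0511]
tool_rot: [0.771, 0.636, 0.007, 0.009]
force: [0.1, 0.1, 0.8]
finger_gap: 0.351
```

>>> {"api": "send_rows", "payload": {"commands": [{"delta_pos": [0.1, 0.4, -0.1], "yaw": 0.02}, {"delta_pos": [0, 0, 0], "yaw": 0}]}}

```text
t: 17.95
tcp_pos: [0.5462, 0.1179, 0.0512]
tool_rot: [0.764, 0.645, 0.008, 0.009]
force: [-0.3, 0.5, 0.0]
finger_gap: 0.352
```

```bash
python3 -c "
from h import *
avg(8)"
```

```text
t 18.35 tcp [0.5458 0.1175 0.0507] rot [0.7646 0.6444 0.0073 0.0088] gap 0.35073678741334885
F [  0.2511   0.3094  -0.0551   0.0003   0.0172   0.0085 -42.9668  -9.0574] sd [0.6778 0.4952 0.3093]
```

>>> {"api": "send_rows", "payload": {"commands": [{"delta_pos": [0, 0, 0], "yaw": 0}, {"delta_pos": [0, 0, 0], "yaw": 0}, {"delta_pos": [0, 0, 0], "yaw": 0}, {"delta_pos": [0, 0, 0], "yaw": 0}], "grip": 1, "force": 30}}

```text
t: 18.85
tcp_pos: [0.5461, 0.1175, 0.0508]
tool_rot: [0.764, 0.645, 0.008, 0.009]
force: [0.2, 0.1, 0.2]
finger_gap: 0.081
```

>>> {"api": "send_rows", "payload": {"commands": [{"delta_pos": [0.05, -0.01, 0.2], "yaw": 0}, {"delta_pos": [0.05, -0.01, 0.2], "yaw": 0}, {"delta_pos": [0.05, -0.01, 0.2], "yaw": 0}, {"delta_pos": [0.05, -0.01, 0.2], "yaw": 0}, {"delta_pos": [0.05, -0.01, 0.2], "yaw": 0}, {"delta_pos": [0, 0, 0], "yaw": 0}, {"delta_pos": [0, 0, 0], "yaw": 0}]}}

```text
t: 19.73
tcp_pos: [0.5487, 0.117, 0.0602]
tool_rot: [0.764, 0.645, 0.007, 0.009]
force: [0.9, -0.1, -4.7]
finger_gap: 0.075
```

```bash
python3 -c "
from h import *
avg(10)"
```

```text
t 20.225 tcp [0.5488 0.117  0.0602] rot [0.7645 0.6446 0.0073 0.0088] gap 0.075142167160475
F [  1.697    0.319   -4.1605   0.0801  -0.1394   0.1004 -45.0426  -9.3922] sd [0.3522 0.3671 0.4351]
```

The left box weighs about twice the others (−4.1 N against about −2 N), so it is the only full one. I'll set it down.

>>> {"api": "send_rows", "payload": {"commands": [{"delta_pos": [-0.05, 0.01, -0.15], "yaw": 0}, {"delta_pos": [-0.05, 0.01, -0.15], "yaw": 0}, {"delta_pos": [-0.04, 0.01, -0.15], "yaw": 0}, {"delta_pos": [-0.04, 0.01, -0.15], "yaw": 0}, {"delta_pos": [-0.04, 0, -0.15], "yaw": 0}, {"delta_pos": [-0.04, 0, -0.12], "yaw": 0}, {"delta_pos": [0, 0, -0.06], "yaw": 0}, {"delta_pos": [0, 0, -0.05], "yaw": 0}, {"delta_pos": [0, 0, 0], "yaw": 0}]}}

```text
t: 21.35
tcp_pos: [0.546, 0.1175, 0.0508]
tool_rot: [0.764, 0.645, 0.008, 0.009]
force: [1.5, -0.6, -4.0]
finger_gap: 0.075
```

```bash
python3 -c "
from h import *
avg(6)"
```

```text
t 21.65 tcp [0.546  0.1174 0.0508] rot [0.7644 0.6447 0.0075 0.009 ] gap 0.07712328368374448
F [  0.5463  -0.1319  -0.2766   0.0501  -0.065    0.1074 -43.202   -8.878 ] sd [0.3232 0.3676 0.2505]
```

>>> {"api": "send_rows", "payload": {"commands": [{"delta_pos": [0.3, -0.05, 0], "yaw": 0}, {"delta_pos": [0.4, -0.07, 0], "yaw": 0}, {"delta_pos": [0.4, -0.07, 0], "yaw": 0}, {"delta_pos": [0.4, -0.07, 0], "yaw": 0}, {"delta_pos": [0.4, -0.07, 0], "yaw": 0}, {"delta_pos": [0.4, -0.07, 0], "yaw": 0}, {"delta_pos": [0.4, -0.07, 0], "yaw": 0}, {"delta_pos": [0.4, -0.07, 0], "yaw": 0}]}}

```text
t: 22.65
tcp_pos: [0.5451, 0.1175, 0.0507]
tool_rot: [0.764, 0.644, -0.017, -0.016]
force: [-6.8, 1.4, 6.3]
finger_gap: 0.073
```

>>> {"api": "send_rows", "payload": {"commands": [{"delta_pos": [0.9, -0.15, 0.15], "yaw": 0}, {"delta_pos": [0.9, -0.15, 0.1], "yaw": 0}]}}

```text
t: 22.9
tcp_pos: [0.5572, 0.1152, 0.0519]
tool_rot: [0.764, 0.645, -0.022, -0.02]
force: [-4.7, 0.6, -1.4]
finger_gap: 0.08
```

>>> {"api": "send_rows", "payload": {"commands": [{"delta_pos": [0.8, -0.13, 0], "yaw": 0}, {"delta_pos": [0.7, -0.12, 0], "yaw": 0}]}}

```text
t: 23.15
tcp_pos: [0.5717, 0.1125, 0.0511]
tool_rot: [0.764, 0.644, -0.023, -0.021]
force: [-2.1, 0.7, -2.3]
finger_gap: 0.076
```

>>> {"api": "send_rows", "payload": {"commands": [{"delta_pos": [0.7, -0.12, 0], "yaw": 0}, {"delta_pos": [0.5, -0.08, 0], "yaw": 0}]}}

```text
t: 23.4
tcp_pos: [0.5846, 0.1101, 0.0508]
tool_rot: [0.764, 0.644, -0.023, -0.021]
force: [-4.1, 0.0, -1.3]
finger_gap: 0.08
```

>>> {"api": "send_rows", "payload": {"commands": [{"delta_pos": [0.5, -0.08, 0], "yaw": 0}]}}

```text
t: 23.52
tcp_pos: [0.5895, 0.1093, 0.0508]
tool_rot: [0.764, 0.644, -0.024, -0.022]
force: [-4.5, 0.2, -1.4]
finger_gap: 0.08
```

>>> {"api": "send_rows", "payload": {"commands": [{"delta_pos": [0.5, -0.08, 0], "yaw": 0}]}}

```text
t: 23.65
tcp_pos: [0.5897, 0.1094, 0.0506]
tool_rot: [0.764, 0.644, -0.028, -0.026]
force: [-16.4, 4.0, 8.4]
finger_gap: 0.081
```

>>> {"api": "send_rows", "payload": {"commands": [{"delta_pos": [0.5, -0.08, 0], "yaw": 0}]}}

```text
t: 23.78
tcp_pos: [0.5895, 0.1094, 0.0506]
tool_rot: [0.764, 0.644, -0.032, -0.03]
force: [-12.5, 3.0, 6.9]
finger_gap: 0.076
```

>>> {"api": "send_rows", "payload": {"commands": [{"delta_pos": [0, 0, -0.03], "yaw": 0}, {"delta_pos": [0, 0, 0], "yaw": 0}]}}

```text
t: 24.02
tcp_pos: [0.5894, 0.1095, 0.0508]
tool_rot: [0.764, 0.644, -0.032, -0.03]
force: [-3.8, 1.1, -1.8]
finger_gap: 0.079
```

>>> {"api": "send_rows", "payload": {"commands": [{"delta_pos": [0, 0, 0], "yaw": 0}, {"delta_pos": [0, 0, 0], "yaw": 0}, {"delta_pos": [0, 0, 0], "yaw": 0}, {"delta_pos": [0, 0, 1.5], "yaw": 0}, {"delta_pos": [0, 0, 2.5], "yaw": 0}, {"delta_pos": [0, 0, 4], "yaw": 0}, {"delta_pos": [0, 0, 4], "yaw": 0}, {"delta_pos": [-3, 0, 4], "yaw": 0}, {"delta_pos": [-5, 0, 2], "yaw": 0}, {"delta_pos": [-3, 0, 0], "yaw": 0}], "grip": 0.3}}

```text
t: 25.28
tcp_pos: [0.495, 0.1069, 0.2477]
tool_rot: [0.765, 0.643, -0.017, -0.016]
force: [0.8, 0.4, -0.4]
finger_gap: 0.351
```

>>> {"api": "send_rows", "payload": {"commands": [{"delta_pos": [-0.8, -5.5, 0], "yaw": 0}, {"delta_pos": [-0.8, -5.5, 0], "yaw": 0}, {"delta_pos": [-0.8, -5.5, 0], "yaw": 0}, {"delta_pos": [-0.8, -5.5, 0], "yaw": 0}, {"delta_pos": [-0.8, -5.5, 0], "yaw": 0}, {"delta_pos": [-0.8, -5.5, 0], "yaw": 0}, {"delta_pos": [-0.8, -5.5, 0], "yaw": 0}, {"delta_pos": [-0.8, -5.5, 0], "yaw": 0}, {"delta_pos": [-0.8, -5.5, 0], "yaw": 0}, {"delta_pos": [0, 0, 0], "yaw": 0}]}}

```text
t: 26.52
tcp_pos: [0.43, -0.4145, 0.2681]
tool_rot: [0.765, 0.644, -0.009, 0.013]
force: [-0.1, 0.9, 0.4]
finger_gap: 0.348
```

```bash
python3 - <<'E'
from h import *
import cv2
a=manip.snapshot("top");cv2.imwrite("pics/top2.png",a)
cv2.imwrite("pics/topcrop2.png",cv2.resize(a[105:230,280:440],None,fx=4.8,fy=4.8,interpolation=cv2.INTER_CUBIC))
E
```

```text
(no output)
```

View pics/topcrop2.png

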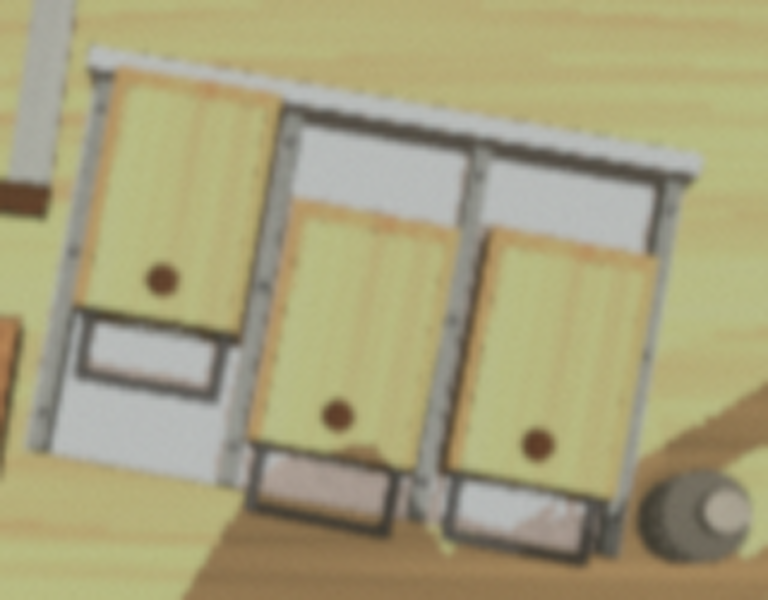

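The left box's lid now meets the stop board (back edge at rows ~70–95). The middle and right boxes are where they started, and the glue bottle hasn't moved.

```bash
python3 -c "
from station import manip
print(manip.sign_off())"
```

```text
the job is handed in; nothing more can be done
None
```

I hefted all three boxes about 1 cm at the handle and set each back down. The left box is the only full one. I pushed it about 44 mm until it stopped against the stop board, left the middle and right boxes standing, and handed the job in at about 26.6 s.

- **Weights:** The left box pulled about 4.1 N at the handle, the middle and right about 2 N each. The two lighter readings are higher than the 1.2–1.5 N I expected for a nearly empty box, and the heavy one is above the 3.0–3.6 N for a full box. Grip friction and sensor offset may explain part of that. I judged by the 2:1 ratio and by the fact that one or two boxes are full.
- **First push:** It did not move the box, because the small steps only pressed against friction and tilted the tool slightly. Larger steps worked. At the stop the wrist force peaked at about 16 N.
- **Final checks:** The gripper stopped at x 0.5897, against 0.5894 predicted for fully home. The last top view shows the left box against the stop board, the other two boxes where they began, and the glue bottle unmoved. I did not check the other bystanders again. The arm stands clear of everything.

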